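# Check a cell cap on the thread gauge and sort it

### The arm

A 6-joint arm with a two-finger parallel gripper is mounted at the origin on a cart in front of the work surface, level with it; the furniture and walls round the work are solid. World frame = base frame: x ahead of the robot, y to its left, z up, the work surface at z = 0. Lengths are in mm, angles in rad, forces in N, time in s.
With the tool pointing down it reaches from about 300 to 850 mm from the base axis. Payload 4.2 kg.
Tool frame: the origin (TCP) lies at the very end of the fingers, on their centre line; the grasp point (between the pads) lies 19 mm behind it; z points along the fingers, x is the direction in which the jaws open and shut, and the axes are right-handed (so a half turn about z gives the same grasp; the last joint's range is limited). The gripper opens to 91 mm and grips with 3 to 60 N. Pads are 32 mm wide; open, the fingers measure 118 mm over their backs; the gripper's body (76 mm by 178 mm) begins 60 mm behind the grasp point.
Start: joints at [-1.312, 0.32, 1.565, -0, 1.257, -0.02], TCP at [158.244, -552.813, 213.976] pointing down, gripper open.
Joint ranges: [-3.11, 3.11], [-0.84, 2.01], [0.21, 2.61], [-1.34, 4.49], [0.05, 2.63], [-2.56, 2.56]. Speed limits (rad/s): [2.57, 2.57, 3.14, 3.14, 3.14, 3.14].

### API

Orientations are given as [roll, pitch, yaw] about the fixed x, y, z axes, in that order (R = Rz(yaw) Ry(pitch) Rx(roll)).
In Python, from bench import r gives the robot as it stands. The module is installed in compiled form; this text tells all that it offers.
- The arm moves only by the tool carry_out, never from a script. Its argument "increments" is a list that holds one entry, the list of rows, each a list of 4 numbers: the shift along the tool's x, y, z in m, then the turn about the tool's z in degrees. A call has 1 to 10 rows; each row is the pose to reach, as a shift and turn from the pose commanded when the call began, along the tool's axes at that moment; what a row does not reach only later rows make up. A row lasts 1/10 s, in which the tool goes at most 50 mm and 8.59 degrees, less where a joint would pass 70% of its speed; a pose out of reach is approached as far as the arm can. A call with a gripper value outside its range is refused whole. "jaw" is the finger opening in m, from 0 to 0.0912, set as the call begins (left out, the last holds). The fingers move at their own pace and stop on an object; the grip force is fixed at half the most. Time passes only in rows, so rows that repeat a pose let the fingers close. It gives the time, the measured TCP pose, the force and the opening at its end, in the units of the state.
- r.get_obs(): the state, without advancing time (a new reading comes with each control period).
- r.snapshot(name): name is "side" or "top" or "wrist"; returns (picture, depth): 480x640x3 uint8, blue, green, red; 480x640 float32, mm along the optical axis (not along the pixel's ray), 0 where there is no reading.
- r.camera_model(name): a dict with "mtx" (3x3 intrinsics, pixels), "origin" and "attitude" of the camera in the world. Camera axes: x right, y up, looking along -z (the intrinsics and any distortion apply to the point x, -y, -z); pixel columns grow to the right and rows downward; lengths in mm; the calibration is good to about 2 mm. The wrist camera is an equidistant fisheye: a pixel r from the principal point sees the ray r / f radians off the axis. A picture is of the moment at which its call begins: read the wrist's pose just before it. camera_model takes no time and is no camera call; for the wrist camera it gives the pose at the moment of the call.
- r.sign_off(): hands the job in, once; it reports no verdict.
Trained networks look in the newest picture that a camera, given by its name, has taken for a name from the list of things; names that differ only in an ending like _2 or _b are one class to them, and where a whole thing is asked for, a point or a joint stands for the part that bears it (a point fixed in the world has none). Each returns a list of dicts, best first, with "conf" (0 to 1); they miss things now and then, are a little off and sometimes report something else, mostly with a low value. They report only what shows in the picture. A call takes as long as a camera call. They do not tell look-alikes from the thing itself.
- r.look_for(camera, label): "rect" ([left, top, right, bottom] as shares, 0 to 1, of the picture: columns of its width, rows of its height, round what is visible of it).
- r.tip_of(camera, label): "centre" ([column, row] as shares, 0 to 1, of the picture: columns of its width, rows of its height: a listed point, or the origin of a listed thing).
The state is a dict: "time_s": time; "joints": joint angles; "joint_vel": joint speeds; "tau": joint torques, N m; "tool_pos": TCP position; "tcp_rot": TCP orientation; "contact_force": force on the tool from outside, world axes, zero at the start; "ft_torque": the same for the moment, N m; "finger_gap": finger opening in mm.
Only numpy, scipy, OpenCV 4.12 (cv2) and the standard library are available. Lean on these libraries where they do the work, as an engineer would, in place of code of your own. Each camera call takes 0.05 s, during which the arm holds its last target.

### The job

Check the blue cap that stands on the cork mat: set it over the steel thread gauge, turn it clockwise with a light hand until it stops, then back it off again. If it went fully home, with its rim down on the gauge's shoulder, stand it in the green tray; if it bound part-way, stand it in the red tray. Never force it, and leave the other cap in the white tray.

Things in the scene. Friction and masses are not known exactly. Their poses are not given: they have to be found in the camera images.
- cap_a_grip (a point): blue screw cap, one of two that look the same: grooved knob 48 dia x 24 mm on a skirt 62 dia x 30 mm, open below, 70 g; either cap may be the one on the mat. Point: on its axis, half-way up the knob, 42 mm above the rim and 12 mm below the top; z up, x along the white line on its top. Inside are 3 lugs, 5 mm thick, 5 mm above the rim, every 120 deg from x.
- cap_b_grip (a point): the other blue screw cap, same sizes: grooved knob 48 dia x 24 mm on a skirt 62 dia x 30 mm, open below, 70 g; either cap may be the one on the mat. Point: on its axis, half-way up the knob, 42 mm above the rim and 12 mm below the top; z up, x along the white line on its top. One of the caps has a spoilt thread inside and binds part-way.
- gauge_seat (a point): fixed steel thread gauge, 110x100 mm plate. Point: on its axis at the shoulder (22 mm up) where the rim sits home; plug 43.6 dia, 27 tall; 3-start thread 53 dia, 33 mm a turn, starts every 120 deg from x (red mark). With white line on red mark the rim rests 6 mm up; clockwise a good cap is down after 65 deg, tight at 80; a bad one jams after 20, 4 mm up. A lug has 1.4 mm axial play, radial 1.2.
- tray_green_floor (a point): open green tray 110x110x20 mm, fixed, for caps that go fully home. Point: centre of its floor, 4 mm above the worktop; z up, sides along x and y
- tray_red_floor (a point): open red tray 110x110x20 mm, fixed, for caps that bind part-way. Point: centre of its floor, 4 mm above the worktop; z up, sides along x and y
- tray_white_floor (a point): open white tray 110x110x20 mm, fixed, holding the cap that waits and is left alone. Point: centre of its floor, 4 mm above the worktop
- mat_top (a point): cork mat 90x90x4 mm, fixed; the cap to be checked stands on it, rim down. Point: centre of its top face
Mind the look-alikes: they are no part of the job. What is shaped like the part that bears cap_a_grip but black or orange is not meant.

How it is judged:
By the outcome, as a careful person would: the job done as asked, in the order asked, and still so for the second after the job is handed in, with the robot touching nothing.
It also fails if it takes over 67 s, if anything falls off the work surface, if the arm or the gripper's body presses on something with over 40 N, if the wrist force passes 120 N, or if a joint passes its speed limit or range.

## Working session

There is one attempt and no reset: what is moved stays moved. The work goes in short steps, Python scripts to look and compute and a tool call to move; the robot and the scene stay as the last step left them, time stands still between calls to the robot, and variables do not carry over. Pictures are saved under pics/ and viewed, and the job is handed in when it is done.

Besides the shell and the picture viewer there is one more tool, called after "Call:" in YAML: its name, and indented under it one key for each argument. carry_out: Moves the arm, as the interface text tells. Its arguments: {"type":"object","properties":{"increments":{"type":"array"},"jaw":{"type":"number"}},"required":["increments"]}

```bash
mkdir -p pics; ls; cat > h.py <<'E'
from bench import r
import numpy as np, cv2
def snap(n,f=None):
    p,d=r.snapshot(n)
    if f: cv2.imwrite('pics/'+f,p)
    return p,d
E
python3 - <<'E'
from h import *
o=r.get_obs(); print({k:np.round(v,3).tolist() for k,v in o.items()})
for n in ("top","side"):
    p,d=snap(n,n+'0.png'); m=r.camera_model(n); print(n,m)
    np.save(n+'_d0.npy',d)
    for l in ("cap_a_grip","gauge_seat","tray_green_floor","tray_red_floor","tray_white_floor","mat_top"):
        print(l,[(np.round(np.array(x['centre'])*[640,480],1).tolist(),round(x['conf'],2)) for x in r.tip_of(n,l)])
print(r.get_obs()['time_s'])
E
```

```text
pics
{'time_s': 0.0, 'joints': [-1.312, 0.32, 1.566, -0.0, 1.257, -0.02], 'joint_vel': [-0.001, -0.001, -0.0, -0.0, -0.0, -0.001], 'tau': [0.002, -41.246, -23.197, 0.073, 0.046, -0.0], 'tool_pos': [158.099, -552.321, 213.124], 'tcp_rot': [-3.142, 0.002, -1.292], 'contact_force': [0.402, 0.279, 0.403], 'ft_torque': [-0.021, 0.019, -0.015], 'finger_gap': 90.882}
top {'mtx': array([[495.19975457,   0.        , 325.7656217 ],
       [  0.        , 495.19975457, 240.99155817],
       [  0.        ,   0.        ,   1.        ]]), 'origin': array([ 392.60526406,   -5.39838125, 1466.43163556]), 'attitude': array([ 0.0768759 ,  0.01657761, -1.57250864])}
cap_a_grip [([447.7, 277.9], 0.96), ([438.0, 244.3], 0.73), ([450.3, 199.8], 0.63), ([471.4, 250.7], 0.61)]
gauge_seat [([325.9, 258.7], 0.55)]
tray_green_floor [([254.5, 267.1], 0.62)]
tray_red_floor [([194.3, 251.8], 0.89)]
tray_white_floor [([450.6, 205.9], 0.56)]
mat_top [([391.9, 236.9], 0.56)]
side {'mtx': array([[482.27909472,   0.        , 320.74758506],
       [  0.        , 482.27909472, 233.46455841],
       [  0.        ,   0.        ,   1.        ]]), 'origin': array([243.79515301, 862.80198117, 800.74043019]), 'attitude': array([ 0.87139887, -0.00840375, -2.83043148])}
cap_a_grip [([322.6, 156.5], 0.9), ([396.9, 170.0], 0.9), ([372.3, 152.8], 0.87), ([362.3, 170.3], 0.75), ([340.9, 190.1], 0.69)]
gauge_seat [([341.0, 247.1], 0.79)]
tray_green_floor [([326.1, 320.2], 0.58)]
tray_red_floor [([270.5, 383.7], 0.84)]
tray_white_floor [([320.0, 163.9], 0.86)]
mat_top [([339.2, 208.1], 0.54)]
0.7
```

View pics/top0.png

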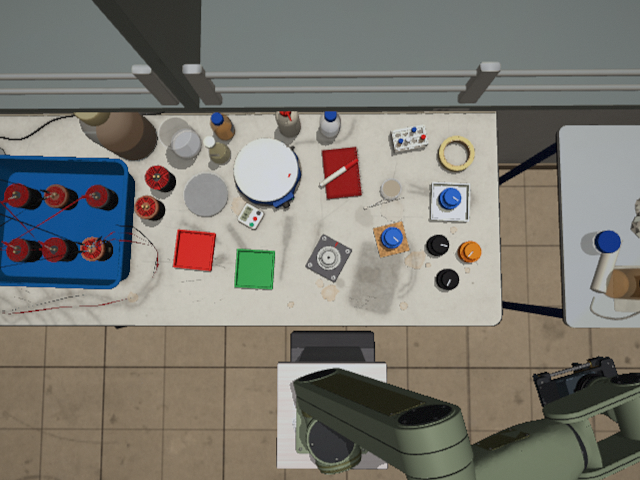

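View pics/side0.png

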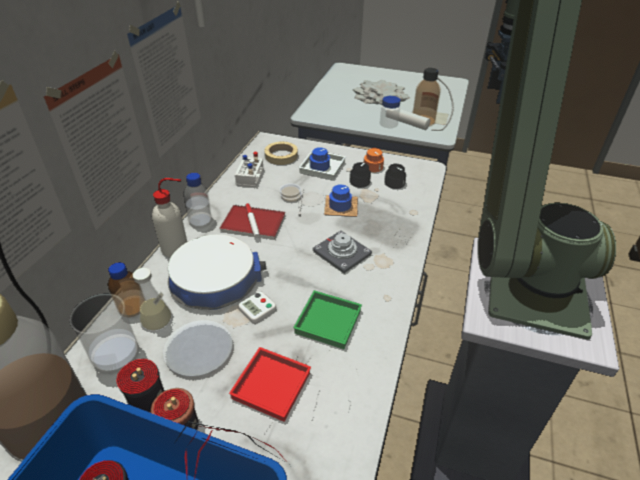

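Top view: blue cap on the cork mat at (393,238), which is the one to check. The others are the blue cap in the white tray (450,198), black caps (437,244) and (447,279), an orange cap (470,252), and a far blue bottle cap (607,241). The gauge is at (328,258), green tray (255,269), red tray (194,250).

```bash
cat >> h.py <<'E'
from scipy.spatial.transform import Rotation as Ro
def ray(n,u,v,m=None):
    m=m or r.camera_model(n); K=m['mtx']; R=Ro.from_euler('xyz',m['attitude']).as_matrix()
    x=(u-K[0,2])/K[0,0]; y=(v-K[1,2])/K[1,1]
    if n=='wrist':
        t=np.hypot(x,y); s=np.sin(t)/t if t>1e-9 else 1; c=np.array([x*s,-y*s,-np.cos(t)])
    else: c=np.array([x,-y,-1.])
    return np.array(m['origin']),R@c
def atz(n,u,v,z,m=None):
    o,d=ray(n,u,v,m); return o+d*(z-o[2])/d[2]
def proj(n,P,m=None):
    m=m or r.camera_model(n); K=m['mtx']; R=Ro.from_euler('xyz',m['attitude']).as_matrix()
    c=R.T@(np.array(P)-m['origin']); x,y,z=c[0],-c[1],-c[2]
    if n=='wrist':
        rr=np.hypot(x,y); t=np.arctan2(rr,z); k=t/rr if rr>1e-9 else 1/z
    else: k=1/z
    return K[0,0]*x*k+K[0,2],K[1,1]*y*k+K[1,2]
E
python3 - <<'E'
from h import *
for nm,u,v,z in [("capmat",393,238,54),("capwhite",450,198,58),("gauge",328,258,49),("green",255,269,4),("red",194,250,4),("white",450,202,4),("mat",392,238,4)]:
    print(nm,np.round(atz('top',u,v,z),0))
for nm,u,v,z in [("capmat",341,190,54),("gauge",342,238,49),("green",329,319,4),("red",271,383,4)]:
    print(nm,np.round(atz('side',u,v,z),0))
d=np.load('top_d0.npy')
for u,v in [(393,235),(328,257),(255,269),(440,300)]:
    o,c=ray('top',u,v); print(o+c*d[v,u])
p=cv2.imread('pics/top0.png'); cv2.imwrite('pics/topc.png',np.hstack([cv2.resize(p[225:295,290:360],(400,400),interpolation=2),cv2.resize(p[205:275,360:430],(400,400),interpolation=2)]))
print(r.camera_model('wrist'))
snap('wrist','w0.png')
E
```

```text
capmat [ 509. -174.   54.]
capwhite [ 623. -338.   58.]
gauge [453.  12.  49.]
green [423. 228.   4.]
red [480. 410.   4.]
white [ 620. -350.    4.]
mat [ 514. -177.    4.]
capmat [ 514. -175.   54.]
gauge [458.  10.  49.]
green [425. 222.   4.]
red [483. 403.   4.]
[ 517.54496504 -173.64823015   59.71506326]
[455.94497701  11.62126716  46.66649963]
[422.81325582 227.50851142   7.35694858]
[ 331.10526223 -315.83666158    0.76191165]
{'mtx': array([[371.64829954,   0.        , 317.82708117],
       [  0.        , 371.64829954, 239.55541929],
       [  0.        ,   0.        ,   1.        ]]), 'origin': array([ 222.67247515, -534.72009432,  384.14508014]), 'attitude': array([-2.42694931e-01, -3.54026202e-04, -1.29127483e+00])}
```

View pics/topc.png

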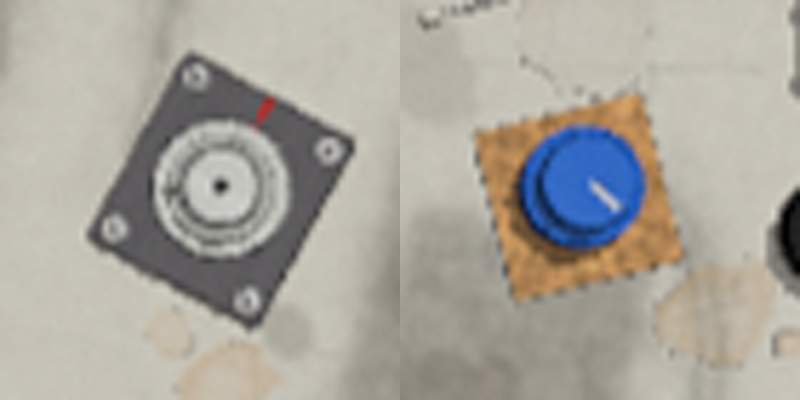

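View pics/w0.png

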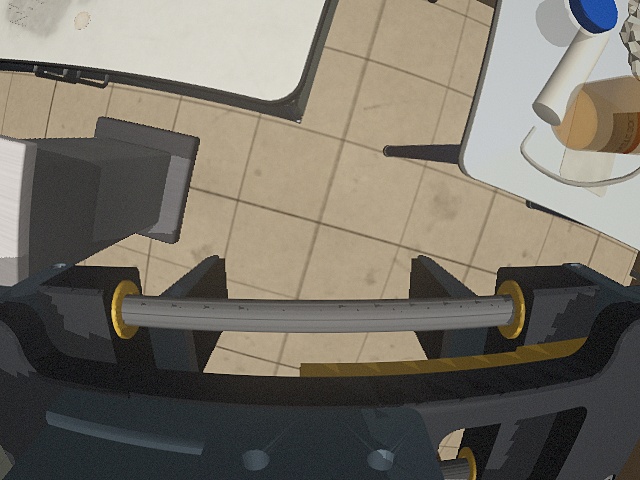

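Call:
carry_out:
  increments:
    - [[-0.02,-0.03,0,0],[-0.05,-0.07,0,0],[-0.08,-0.11,0,0],[-0.11,-0.15,0,0],[-0.14,-0.19,0,0],[-0.17,-0.23,0,0],[-0.2,-0.27,0,0],[-0.23,-0.32,0,0],[-0.25,-0.35,0,0],[-0.267,-0.375,0,0]]
  jaw: 0.0912

```text
time_s: 1.75
tool_pos: [446.9, -190.6, 214.2]
tcp_rot: [-3.141, -0.0, -1.29]
contact_force: [-0.1, -1.1, -0.1]
finger_gap: 91.2
```

Call:
carry_out:
  increments:
    - [[0,0,0,0],[0,0,0,0]]

```text
time_s: 1.95
tool_pos: [445.3, -192.6, 213.9]
tcp_rot: [3.141, -0.0, -1.29]
contact_force: [-0.3, 0.3, 0.2]
finger_gap: 91.5
```

```bash
python3 - <<'E'
from h import *
o=r.get_obs(); print(o['tool_pos'],o['tcp_rot'],o['joint_vel'].__class__)
m=r.camera_model('wrist'); print(m['origin'],m['attitude'])
p,d=snap('wrist','w1.png'); np.save('w1d.npy',d)
print([(np.round(np.array(x['centre'])*[640,480],1).tolist(),round(x['conf'],2)) for x in r.tip_of('wrist','cap_a_grip')], proj('wrist',(509,-174,58),m))
E
```

```text
[ 445.31065944 -192.63011951  213.90680495] [ 3.14098861e+00 -3.32995333e-04 -1.29022948e+00] <class 'numpy.ndarray'>
[ 509.79876552 -174.37017685  383.99287766] [-2.43320730e-01 -5.34589548e-04 -1.28950869e+00]
[([517.8, 249.9], 0.89), ([519.9, 95.1], 0.68)] (np.float64(316.96181361400517), np.float64(149.88353760976986))
```

View pics/w1.png

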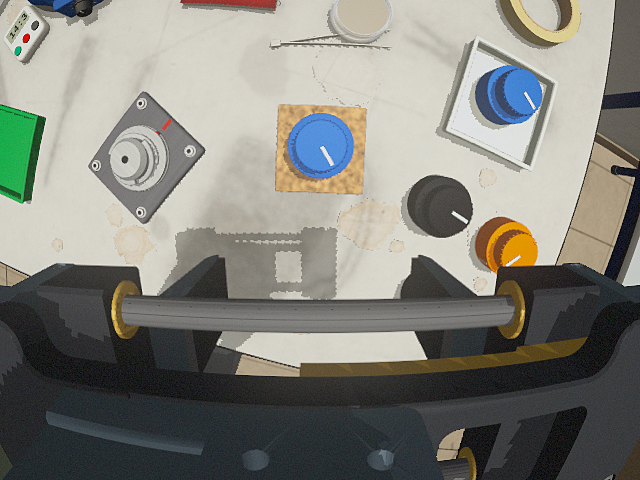

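```bash
cat >> h.py <<'E'
def fitcircle(P):
    A=np.c_[2*P,np.ones(len(P))]; b=(P**2).sum(1); s=np.linalg.lstsq(A,b,rcond=None)[0]
    return s[:2],np.sqrt(s[2]+s[:2]@s[:2])
def cloud(n,d,m,box):
    u0,v0,u1,v1=box; P=[]
    K=m['mtx']; R=Ro.from_euler('xyz',m['attitude']).as_matrix()
    v,u=np.mgrid[v0:v1,u0:u1]; x=(u-K[0,2])/K[0,0]; y=(v-K[1,2])/K[1,1]
    if n=='wrist':
        t=np.hypot(x,y)+1e-9; s=np.tan(t)/t; x,y=x*s,y*s
    z=d[v0:v1,u0:u1]; c=np.stack([x*z,-y*z,-z],-1)
    return c@R.T+m['origin']
E
python3 - <<'E'
from h import *
m=r.camera_model('wrist'); p=cv2.imread('pics/w1.png'); d=np.load('w1d.npy')
box=(270,95,375,200); C=cloud('wrist',d,m,box); q=p[box[1]:box[3],box[0]:box[2]].astype(int)
blue=(q[...,0]>q[...,2]+60)
z=C[...,2]
for lo,hi in ((50,66),(28,42)):
    s=blue&(z>lo)&(z<hi); X=C[s]; print(lo,len(X),np.median(X[:,2]),X[:,:2].mean(0),(X[:,:2].max(0)+X[:,:2].min(0))/2,np.ptp(X[:,:2],axis=0))
# outer contour of blue+white -> skirt at z 34
mk=(z>25).astype(np.uint8); cs=max(cv2.findContours(mk,0,1)[0],key=len)[:,0]+[box[0],box[1]]
P=np.array([atz('wrist',u,v,34,m)[:2] for u,v in cs]); print('outer',fitcircle(P))
w=(q.min(-1)>150)&(z>50); W=np.argwhere(w); U=np.array([atz('wrist',b+box[0],a+box[1],58,m)[:2] for a,b in W]); 
c=U.mean(0); e=np.linalg.svd(U-c)[2][0]; print('line',len(U),c,np.degrees(np.arctan2(e[1],e[0])),U.min(0),U.max(0))
cv2.imwrite('pics/w1c.png',np.hstack([cv2.resize(p[95:200,270:375],(400,400)),cv2.resize(p[80:230,75:225],(400,400))]))
E
```

```text
50 2107 57.382102635341425 [ 513.68607094 -176.59061164] [ 513.46986718 -176.92687575] [46.61765954 47.21907116]
28 1147 36.44414649334885 [ 513.09032464 -176.46702106] [ 513.37666561 -176.81770044] [61.09642091 60.89815499]
outer (array([ 513.49300067, -176.90477893]), np.float64(30.588044318425464))
line 105 [ 507.22865176 -184.75709063] 169.19885133255607 [ 464.94318974 -224.71432241] [ 561.85612194 -139.3399829 ]
```

View pics/w1c.png

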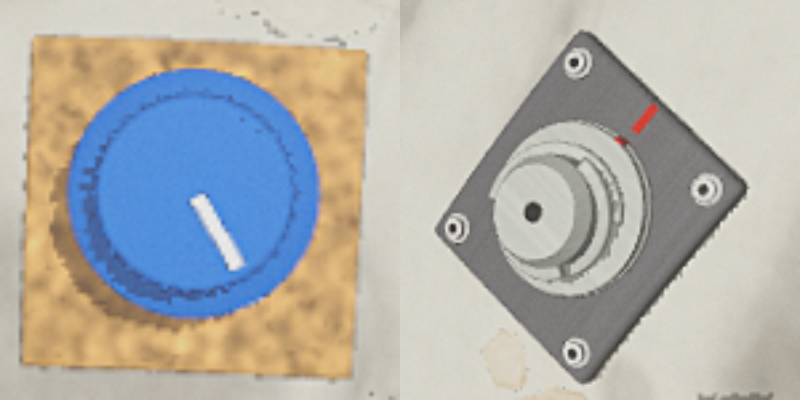

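```bash
python3 - <<'E'
from h import *
m=r.camera_model('wrist'); p=cv2.imread('pics/w1.png')
q=p[130:180,300:350].astype(int); W=np.argwhere(q[...,2]>150)
U=np.array([atz('wrist',b+300,a+130,58,m)[:2] for a,b in W]); c=U.mean(0); e=np.linalg.svd(U-c)[2][0]
if e@(c-[513.5,-176.9])<0:e=-e
v=c-[513.5,-176.9]
print(len(U),c,np.degrees(np.arctan2(e[1],e[0])),np.degrees(np.arctan2(v[1],v[0])),U.min(0),U.max(0))
a=atz('wrist',75+645*150/400,80+118*150/400,10,m)
print('mark',a,atz('wrist',75+533*.375,80+211*.375,49,m))
# shift in tool axes
o=r.get_obs(); R=Ro.from_euler('xyz',o['tcp_rot']).as_matrix(); print(R.T@(np.array([513.5,-176.9,37.])-o['tool_pos']))
E
```

```text
302 [ 496.25589466 -193.59128136] -95.33846720870783 -135.9332936040722 [ 479.76759924 -209.12030548] [ 513.15755105 -166.12896231]
mark [ 533.13873145 -167.81887734   10.        ] [ 490.30305197 -140.89268188   49.        ]
[  2.83025145 -70.85678655 176.8699029 ]
```

```bash
python3 - <<'E'
from h import *
m=r.camera_model('wrist'); p=cv2.imread('pics/w1.png')
q=p[140:170,310:342].astype(int); W=np.argwhere(q[...,2]>150)
U=np.array([atz('wrist',b+310,a+140,58,m)[:2] for a,b in W]); c=U.mean(0); e=np.linalg.svd(U-c)[2][0]
v=c-[513.5,-176.9]
if e@v<0:e=-e
print(len(U),c,np.degrees(np.arctan2(e[1],e[0])),np.degrees(np.arctan2(v[1],v[0])),U.min(0),U.max(0))
a=atz('wrist',75+245*150/400,80+118*150/400,10,m)
b=atz('wrist',75+133*.375,80+211*.375,49,m)
print('mark',a,b,np.degrees(np.arctan2(*(a-b)[1::-1])))
E
```

```text
90 [ 506.04418128 -184.60773965] -133.22414049191485 -134.0481997680519 [ 498.82795502 -191.91458227] [ 513.15755105 -176.90588777]
mark [496.28498504 -14.64597186  10.        ] [455.43690854   5.9984801   49.        ] -26.811848567340867
```

Call:
carry_out:
  increments:
    - [[0.003,-0.03,0.02,0],[0.003,-0.06,0.05,0],[0.003,-0.071,0.08,0],[0.003,-0.071,0.11,0],[0.003,-0.071,0.14,0],[0.003,-0.071,0.16,0],[0.003,-0.071,0.17,0],[0.003,-0.071,0.176,0],[0.003,-0.071,0.176,0],[0.003,-0.071,0.176,0]]

```text
time_s: 3.05
tool_pos: [515.0, -176.9, 38.9]
tcp_rot: [-3.14, -0.001, -1.293]
contact_force: [1.0, -0.3, -0.0]
finger_gap: 91.4
```

Call:
carry_out:
  increments:
    - [[0,0,0,0],[0,0,0,0],[0,0,0,0],[0,0,0,0],[0,0,0,0],[0,0,0,0],[0,0,0,0]]
  jaw: 0.03

```text
time_s: 3.75
tool_pos: [514.6, -176.2, 38.3]
tcp_rot: [-3.141, -0.0, -1.292]
contact_force: [-0.8, 1.2, 3.2]
finger_gap: 47.5
```

```bash
python3 - <<'E'
from h import *
o=r.get_obs(); print({k:np.round(v,2).tolist() for k,v in o.items()})
snap('wrist','w2.png')
E
```

```text
{'time_s': 3.75, 'joints': [-0.35, 0.44, 1.87, 0.0, 0.83, 0.94], 'joint_vel': [0.0, 0.0, 0.0, 0.0, -0.0, -0.0], 'tau': [-0.62, -39.83, -16.72, -0.23, -0.34, 0.0], 'tool_pos': [514.56, -176.16, 38.25], 'tcp_rot': [-3.14, -0.0, -1.29], 'contact_force': [-0.76, 1.22, 3.2], 'ft_torque': [0.28, 0.09, -0.01], 'finger_gap': 47.52}
```

View pics/w2.png

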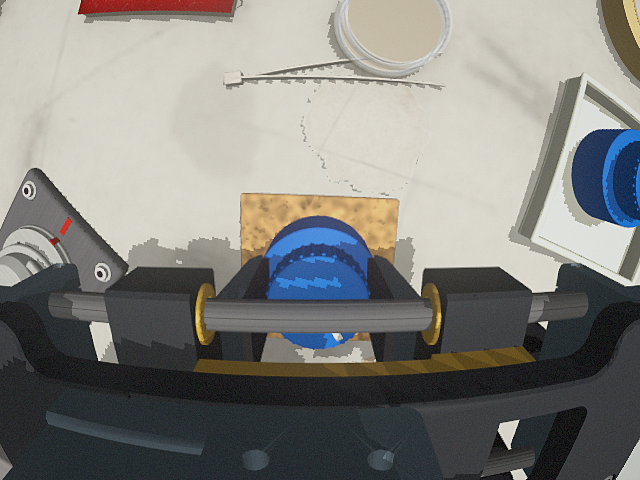

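The cap is gripped (47.5 mm gap, at about (318,280)). To centre it on the tool axis both ways, I'll release, turn 90° and grip again.

Call:
carry_out:
  increments:
    - [[0,0,0,0],[0,0,0,0],[0,0,0,0],[0,0,0,0],[0,0,0,5],[0,0,0,13],[0,0,0,21],[0,0,0,29],[0,0,0,37],[0,0,0,45]]
  jaw: 0.065

```text
time_s: 4.8
tool_pos: [513.3, -175.7, 38.1]
tcp_rot: [3.139, -0.0, -2.083]
contact_force: [-2.8, 0.9, 6.7]
finger_gap: 65.0
```

```bash
python3 - <<'E'
from h import *
o=r.get_obs(); print({k:np.round(v,2).tolist() for k,v in o.items()})
E
```

```text
{'time_s': 4.8, 'joints': [-0.35, 0.44, 1.87, 0.0, 0.83, 1.73], 'joint_vel': [0.0, 0.0, 0.0, 0.0, -0.0, 1.38], 'tau': [-0.38, -38.46, -16.92, -0.21, -0.86, -1.06], 'tool_pos': [513.33, -175.71, 38.06], 'tcp_rot': [3.14, -0.0, -2.08], 'contact_force': [-2.84, 0.87, 6.75], 'ft_torque': [0.53, 0.38, 0.06], 'finger_gap': 65.03}
```

Call:
carry_out:
  increments:
    - [[0,0,-0.003,0],[0,0,-0.003,8],[0,0,-0.003,16],[0,0,-0.003,24],[0,0,-0.003,32],[0,0,-0.003,38],[0,0,-0.003,38],[0,0,-0.003,38]]

```text
time_s: 5.6
tool_pos: [514.1, -176.2, 40.6]
tcp_rot: [3.141, -0.001, -2.737]
contact_force: [0.3, -0.1, 0.2]
finger_gap: 64.7
```

Call:
carry_out:
  increments:
    - [[0,0,0,0],[0,0,0,0],[0,0,0,0],[0,0,0,0],[0,0,0,0],[0,0,0,0]]
  jaw: 0.03

```text
time_s: 6.2
tool_pos: [514.4, -176.3, 40.9]
tcp_rot: [-3.142, -0.0, -2.74]
contact_force: [0.7, 0.1, -0.5]
finger_gap: 47.0
```

```bash
python3 - <<'E'
from h import *
o=r.get_obs(); print({k:np.round(v,3).tolist() for k,v in o.items()})
E
```

```text
{'time_s': 6.2, 'joints': [-0.351, 0.44, 1.869, -0.0, 0.833, 2.389], 'joint_vel': [-0.001, -0.003, -0.003, -0.002, 0.001, 0.001], 'tau': [-0.008, -42.205, -17.65, -0.028, -0.067, -0.002], 'tool_pos': [514.363, -176.282, 40.932], 'tcp_rot': [-3.142, -0.0, -2.74], 'contact_force': [0.716, 0.088, -0.498], 'ft_torque': [0.097, 0.027, 0.019], 'finger_gap': 47.021}
```

Call:
carry_out:
  increments:
    - [[0,0,0,0],[0,0,0,0],[0,0,0,0],[0,0.0,-0.04,0],[0,0.02,-0.08,0],[0,0.045,-0.12,0],[0,0.06,-0.155,0],[0,0.068,-0.173,0],[0,0.068,-0.173,0],[0,0.068,-0.173,0]]
  jaw: 0.065

```text
time_s: 7.2
tool_pos: [487.6, -113.7, 213.5]
tcp_rot: [-3.141, -0.0, -2.74]
contact_force: [0.3, -0.6, 0.2]
finger_gap: 65.2
```

```bash
python3 - <<'E'
from h import *
o=r.get_obs(); m=r.camera_model('wrist'); p,d=snap('wrist','w3.png'); np.save('w3d.npy',d)
print(o['tool_pos'],o['tcp_rot'],m['origin'],m['attitude'])
u0,v0=np.round(proj('wrist',(514.4,-176.3,45),m)).astype(int); print(u0,v0)
box=(u0-50,v0-50,u0+50,v0+50); C=cloud('wrist',d,m,box); z=C[...,2]; q=p[box[1]:box[3],box[0]:box[2]].astype(int)
mk=(z>20).astype(np.uint8); cs=max(cv2.findContours(mk,0,1)[0],key=len)[:,0]+[box[0],box[1]]
P=np.array([atz('wrist',u,v,34,m)[:2] for u,v in cs]); c0,rad=fitcircle(P); print('outer',c0,rad)
s=(q[...,0]>q[...,2]+60)&(z>28)
for lo,hi in ((50,66),(28,42)):
    t=s&(z>lo)&(z<hi); X=C[t]; print(np.median(X[:,2]),(X[:,:2].max(0)+X[:,:2].min(0))/2,np.ptp(X[:,:2],axis=0))
W=np.argwhere((q.min(-1)>140)&(z>45)); U=np.array([atz('wrist',b+box[0],a+box[1],58,m)[:2] for a,b in W])
U=U[np.linalg.norm(U-c0,axis=1)<23]; c=U.mean(0); e=np.linalg.svd(U-c)[2][0]; v=c-c0
if e@v<0:e=-e
print('line',len(U),np.degrees(np.arctan2(e[1],e[0])),np.degrees(np.arctan2(v[1],v[0])))
R=Ro.from_euler('xyz',o['tcp_rot']).as_matrix()
print('bias tool', R.T@np.r_[c0-[514.4,-176.3],0])
E
```

```text
[ 487.59982667 -113.7082028   213.46032433] [-3.14143416e+00 -2.91121141e-04 -2.74031598e+00] [ 513.70910855 -175.91308434  383.62462509] [-2.41822953e-01 -8.90203527e-04 -2.73957695e+00]
317 149
outer [ 512.61642414 -173.33082399] 30.583869557999254
57.275212328342946 [ 512.53020441 -173.18008747] [47.01507149 46.70959168]
36.3942343960822 [ 512.22572927 -173.48550361] [61.48554401 61.0817037 ]
line 100 179.9836275265529 -179.75829317120653
bias tool [ 4.82151991e-01  3.42996769e+00 -4.03261711e-04]
```

View pics/w3.png

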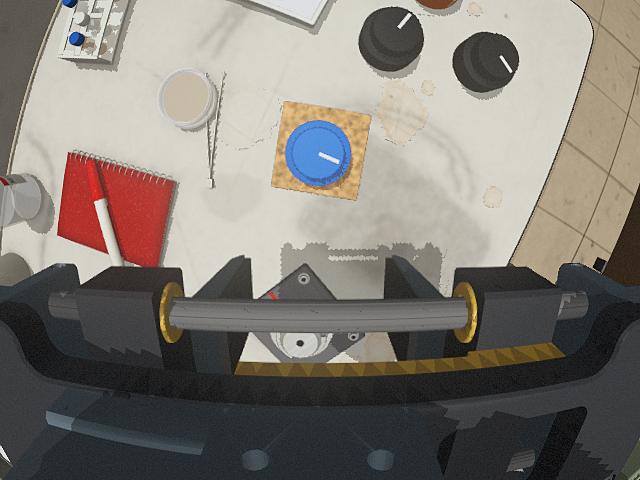

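Call:
carry_out:
  increments:
    - [[0,-0.01,0.0,-8],[0,-0.04,0.0,-16],[0,-0.0665,0.02,-24],[0,-0.0665,0.04,-32],[0,-0.0665,0.06,-40],[0,-0.0665,0.08,-48],[0,-0.0665,0.095,-56],[0,-0.0665,0.105,-64],[0,-0.0665,0.11,-72],[0,-0.0665,0.11,-80]]
  jaw: 0.075

```text
time_s: 8.25
tool_pos: [512.0, -174.9, 100.7]
tcp_rot: [3.136, 0.003, -1.339]
contact_force: [0.4, -0.2, -0.4]
finger_gap: 75.0
```

Call:
carry_out:
  increments:
    - [[0,0,0.005,-8],[0,0,0.02,-10],[0,0,0.04,-10],[0,0,0.055,-10],[0,0,0.0625,-10],[0,0,0.0625,-10],[0,0,0.0625,-10]]

```text
time_s: 8.95
tool_pos: [513.8, -175.1, 41.1]
tcp_rot: [3.141, 0.0, -1.17]
contact_force: [0.3, -0.7, -0.2]
finger_gap: 74.7
```

Call:
carry_out:
  increments:
    - [[0,0,0,0],[0,0,0,0],[0,0,0,0],[0,0,0,0],[0,0,0,0],[0,0,0,0],[0,0,0,0]]
  jaw: 0.03

```text
time_s: 9.65
tool_pos: [514.0, -174.9, 41.9]
tcp_rot: [-3.141, -0.0, -1.17]
contact_force: [-0.7, 1.3, 4.6]
finger_gap: 47.1
```

```bash
python3 - <<'E'
from h import *
o=r.get_obs(); print({k:np.round(v,3).tolist() for k,v in o.items()})
E
```

```text
{'time_s': 9.65, 'joints': [-0.349, 0.437, 1.87, -0.0, 0.833, 0.821], 'joint_vel': [0.001, -0.001, -0.001, 0.0, 0.0, -0.0], 'tau': [-0.165, -39.503, -16.797, -0.012, -0.337, 0.002], 'tool_pos': [513.962, -174.896, 41.854], 'tcp_rot': [-3.141, -0.0, -1.17], 'contact_force': [-0.711, 1.274, 4.55], 'ft_torque': [0.083, 0.151, -0.005], 'finger_gap': 47.142}
```

Call:
carry_out:
  increments:
    - [[0,0,-0.02,0],[0,0,-0.06,0],[-0.01,0,-0.1,-6],[-0.04,0.004,-0.13,-14],[-0.07,0.008,-0.155,-22],[-0.1,0.012,-0.172,-30],[-0.12,0.014,-0.172,-38],[-0.131,0.014,-0.172,-46],[-0.131,0.014,-0.172,-54],[-0.131,0.014,-0.172,-62]]

```text
time_s: 10.65
tool_pos: [449.3, -59.3, 213.2]
tcp_rot: [3.141, 0.0, -0.081]
contact_force: [0.4, -0.0, -1.6]
finger_gap: 47.2
```

Call:
carry_out:
  increments:
    - [[0,0,0,0],[0,0,0,0]]

```text
time_s: 10.85
tool_pos: [449.6, -59.8, 213.1]
tcp_rot: [3.141, 0.0, -0.091]
contact_force: [0.8, -0.4, -0.2]
finger_gap: 47.2
```

```bash
python3 - <<'E'
from h import *
o=r.get_obs(); m=r.camera_model('wrist'); p,d=snap('wrist','w4.png'); np.save('w4d.npy',d)
print({k:np.round(v,3).tolist() for k,v in o.items()},m['origin'],m['attitude'])
print(proj('wrist',(456,7,49),m))
E
```

```text
{'time_s': 10.85, 'joints': [-0.157, 0.128, 1.823, -0.0, 1.19, -0.067], 'joint_vel': [-0.003, 0.001, -0.002, 0.002, 0.002, -0.007], 'tau': [0.071, -30.25, -22.747, 0.071, 0.047, -0.033], 'tool_pos': [449.612, -59.755, 213.14], 'tcp_rot': [3.141, 0.0, -0.091], 'contact_force': [0.75, -0.385, -0.192], 'ft_torque': [-0.061, -0.063, -0.003], 'finger_gap': 47.152} [455.64429006   6.73799228 383.30735088] [-0.24263807  0.00085153 -0.08992858]
(np.float64(318.51804522239746), np.float64(149.05388516971396))
```

View pics/w4.png

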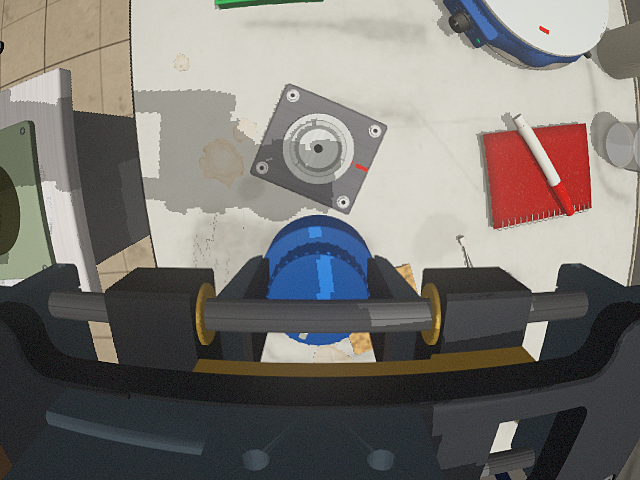

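```bash
cat > g.py <<'E'
from h import *
def gauge(pf,df,m,guess=(456,7)):
    p=cv2.imread(pf); d=np.load(df); q=p.astype(int)
    u0,v0=proj('wrist',(*guess,30),m)
    # hole (z49): dark blob near
    U,V=np.meshgrid(np.arange(640),np.arange(480))
    W=[atz('wrist',u,v,49,m)[:2] for u,v in zip(U.ravel(),V.ravel()) if False]
    s=(q.max(-1)<60)&(np.hypot(U-u0,V-v0)<14); hu,hv=U[s].mean(),V[s].mean()
    h=atz('wrist',hu,hv,49,m)[:2]
    # screws/plate contour: dark gray plate top -> minAreaRect
    C=cloud('wrist',d,m,(0,0,640,480)); z=C[...,2]
    mk=((q.max(-1)<135)&(q.max(-1)-q.min(-1)<40)&(np.hypot(U-u0,V-v0)<85)&(V<v0+70)).astype(np.uint8)
    # red mark
    red=(q[...,2]>q[...,1]+80)&(q[...,2]>q[...,0]+80)&(np.hypot(U-u0,V-v0)<70)
    zr=np.median(z[red]); P=np.array([atz('wrist',u,v,zr,m)[:2] for u,v in zip(U[red],V[red])])
    c=P.mean(0); a=c-h; e=np.linalg.svd(P-c)[2][0]; e=e if e@a>0 else -e
    # plug top pixels by depth
    t=(np.hypot(U-u0,V-v0)<50)&(z>44)&(z<60)
    X=C[t]; 
    sh=(np.hypot(U-u0,V-v0)<60)&(z>15)&(z<27); Y=C[sh]
    print('hole',hu,hv,s.sum(),'->',h,' red z',zr,len(P),'ang',np.degrees(np.arctan2(a[1],a[0])),np.degrees(np.arctan2(e[1],e[0])))
    print('plug z',np.median(X[:,2]),'mid',(X[:,:2].max(0)+X[:,:2].min(0))/2,np.ptp(X[:,:2],axis=0),'mean',X[:,:2].mean(0))
    print('sh z',np.median(Y[:,2]),(Y[:,:2].max(0)+Y[:,:2].min(0))/2,np.ptp(Y[:,:2],axis=0))
    return h
E
python3 - <<'E'
from g import *
m=r.camera_model('wrist'); o=r.get_obs()
h=gauge('pics/w4.png','w4d.npy',m)
R=Ro.from_euler('xyz',o['tcp_rot']).as_matrix(); print('tool',R.T@(np.r_[h,49]-o['tool_pos']))
p=cv2.imread('pics/w4.png'); cv2.imwrite('pics/w4c.png',cv2.resize(p[70:225,240:395],(600,600)))
E
```

```text
hole 318.5 148.125 8 -> [456.09035032   7.79178852]  red z 13.726461252255262 55 ang -28.77122777052475 -28.97700779145615
plug z 48.21916925777731 mid [455.50176465   7.55306673] [40.57462338 41.6815191 ] mean [455.561207     7.73695141]
sh z 21.08480162162064 [456.21867292   6.68954044] [116.72525689 115.76741772]
tool [  0.33535072 -67.88545722 164.20185449]
```

View pics/w4c.png

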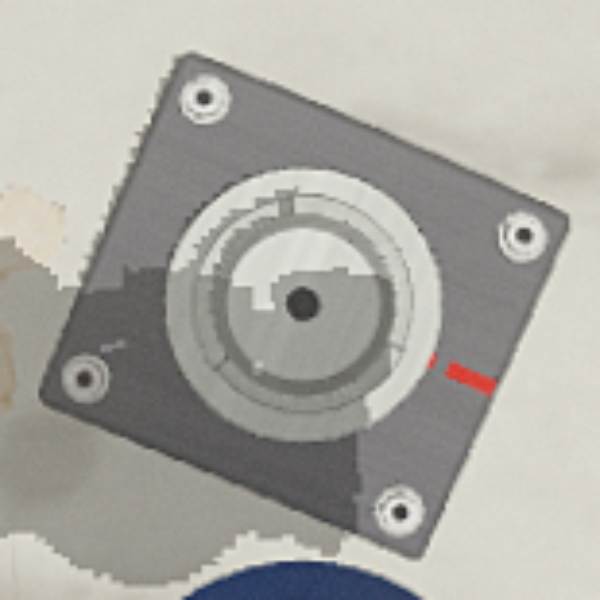

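Call:
carry_out:
  increments:
    - [[0.01,-0.01,0,-8],[0.02,-0.02,0,-16],[0.03,-0.03,0,-24],[0.04,-0.04,0,-32],[0.05,-0.05,0,-40],[0.06,-0.06,0,-48],[0.067,-0.067,0,-56],[0.067,-0.067,0,-64],[0.067,-0.067,0,-72],[0.067,-0.067,0,-80]]

```text
time_s: 11.9
tool_pos: [522.4, 1.1, 213.1]
tcp_rot: [-3.141, 0.0, 1.312]
contact_force: [-1.0, 1.1, -0.1]
finger_gap: 47.3
```

Call:
carry_out:
  increments:
    - [[0,0,0,-7],[0,0,0,-9.3],[0,0,0,-9.3],[0,0,0,-9.3]]

```text
time_s: 12.3
tool_pos: [522.4, 1.0, 213.3]
tcp_rot: [-3.141, 0.0, 1.469]
contact_force: [1.1, -0.1, -0.3]
finger_gap: 47.0
```

```bash
python3 - <<'E'
from g import *
o=r.get_obs(); m=r.camera_model('wrist'); p,d=snap('wrist','w5.png'); np.save('w5d.npy',d)
print({k:np.round(v,3).tolist() for k,v in o.items()},m['origin'],m['attitude'])
h=gauge('pics/w5.png','w5d.npy',m)
R=Ro.from_euler('xyz',o['tcp_rot']).as_matrix(); print('tool',R.T@(np.r_[h,49]-o['tool_pos']))
u,v=map(int,proj('wrist',(455.5,7.5,30),m)); u0,v0=u-70,v-70
cv2.imwrite('pics/w5c.png',cv2.resize(p[v0:v0+200,u0:u0+140],(560,800))[:600]);print(u0,v0)
E
```

```text
{'time_s': 12.3, 'joints': [-0.02, 0.237, 1.683, -0.0, 1.221, -1.489], 'joint_vel': [-0.0, -0.001, -0.002, -0.002, -0.001, -0.004], 'tau': [-0.001, -36.616, -23.056, -0.028, 0.081, -0.002], 'tool_pos': [522.383, 1.023, 213.272], 'tcp_rot': [-3.141, 0.0, 1.469], 'contact_force': [1.127, -0.132, -0.341], 'ft_torque': [0.137, -0.157, 0.023], 'finger_gap': 47.034} [455.4570355    7.47901055 383.43351106] [-2.41473800e-01  5.04441678e-04  1.46948579e+00]
hole 318.55 149.9 20 -> [455.58372964   7.94411848]  red z 13.904383714370567 55 ang -28.73759439510215 -26.102364971930342
plug z 48.185723561616896 mid [455.59215288   8.07184245] [40.27851154 41.04901667] mean [455.54524347   7.88978004]
sh z 21.119715393885542 [456.29934032   6.68421578] [117.555286   113.30717284]
tool [ 1.01493500e-01 -6.71132760e+01  1.64289664e+02]
248 79
```

View pics/w5c.png

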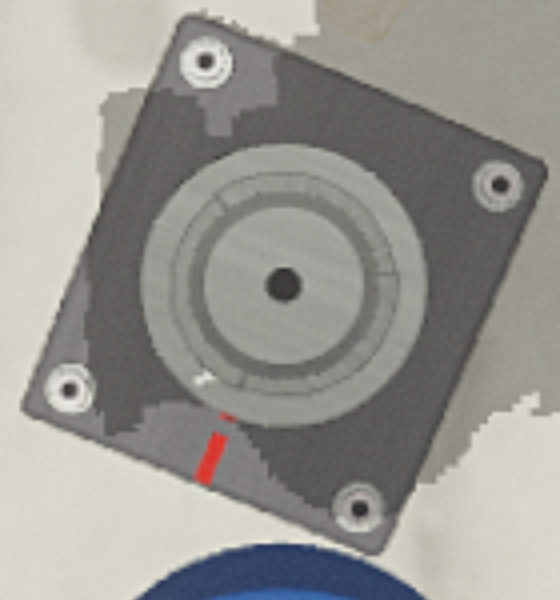

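Call:
carry_out:
  increments:
    - [[0,-0.02,0,0],[0,-0.05,0,0],[-0.0003,-0.0672,0.02,0],[-0.0003,-0.0672,0.06,0],[-0.0003,-0.0672,0.09,0],[-0.0003,-0.0672,0.11,0],[-0.0003,-0.0672,0.118,0],[-0.0003,-0.0672,0.118,0],[-0.0003,-0.0672,0.118,0]]

```text
time_s: 13.25
tool_pos: [456.4, 7.5, 96.3]
tcp_rot: [3.14, -0.0, 1.47]
contact_force: [-0.2, -0.5, -0.0]
finger_gap: 47.4
```

```bash
python3 - <<'E'
from g import *
o=r.get_obs(); print({k:np.round(v,3).tolist() for k,v in o.items()})
p,_=snap('side','s1.png'); cv2.imwrite('pics/s1c.png',cv2.resize(p[170:290,260:420],(800,600)))
snap('top','t1.png')
E
```

```text
{'time_s': 13.25, 'joints': [-0.009, 0.251, 1.999, -0.0, 0.89, -1.479], 'joint_vel': [0.001, -0.013, -0.008, 0.001, -0.0, -0.003], 'tau': [-0.001, -32.22, -18.06, -0.022, 0.109, 0.003], 'tool_pos': [456.411, 7.503, 96.282], 'tcp_rot': [3.14, -0.0, 1.47], 'contact_force': [-0.186, -0.502, -0.022], 'ft_torque': [0.083, -0.158, -0.002], 'finger_gap': 47.362}
```

View pics/s1c.png

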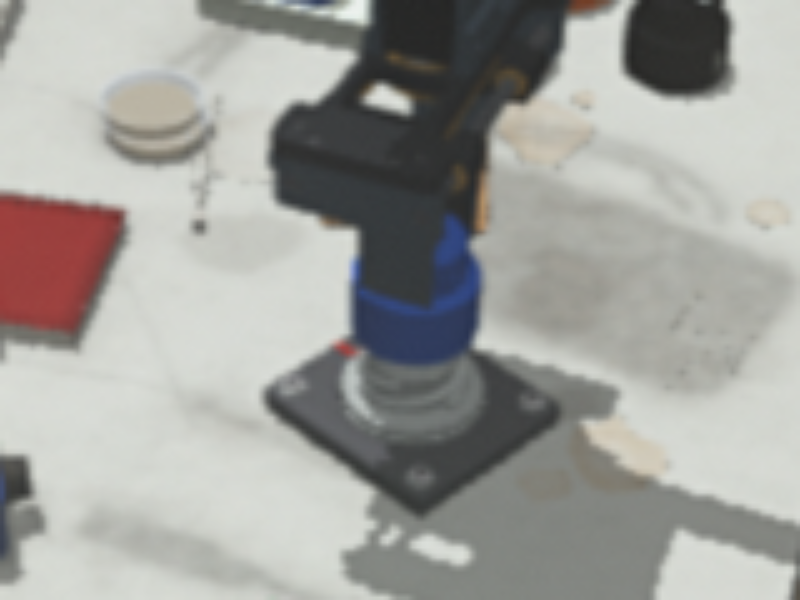

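Call:
carry_out:
  increments:
    - [[0,0,0.004,0],[0,0,0.008,0],[0,0,0.012,0],[0,0,0.016,0],[0,0,0.016,0],[0,0,0.016,0]]

```text
time_s: 13.95
tool_pos: [455.4, 7.5, 79.3]
tcp_rot: [-3.141, 0.0, 1.471]
contact_force: [1.1, -0.3, -0.8]
finger_gap: 47.3
```

Call:
carry_out:
  increments:
    - [[0,0,0.002,0],[0,0,0.004,0],[0,0,0.006,0],[0,0,0.006,0]]

```text
time_s: 14.35
tool_pos: [456.2, 7.5, 75.3]
tcp_rot: [3.14, -0.0, 1.471]
contact_force: [-3.2, 0.9, 16.5]
finger_gap: 47.4
```

```bash
python3 - <<'E'
from g import *
p=cv2.imread('pics/w5.png'); cv2.imwrite('pics/w5h.png',cv2.resize(p[205:365,250:390],(700,600)))
o=r.get_obs(); print({k:np.round(v,3).tolist() for k,v in o.items()})
E
```

```text
{'time_s': 14.35, 'joints': [-0.009, 0.279, 2.027, -0.0, 0.834, -1.48], 'joint_vel': [-0.001, -0.001, 0.001, -0.002, -0.001, -0.0], 'tau': [-0.083, -26.304, -15.197, 0.014, -1.119, 0.117], 'tool_pos': [456.183, 7.522, 75.295], 'tcp_rot': [3.14, -0.0, 1.471], 'contact_force': [-3.176, 0.922, 16.53], 'ft_torque': [0.242, 0.554, 0.129], 'finger_gap': 47.363}
```

View pics/w5h.png

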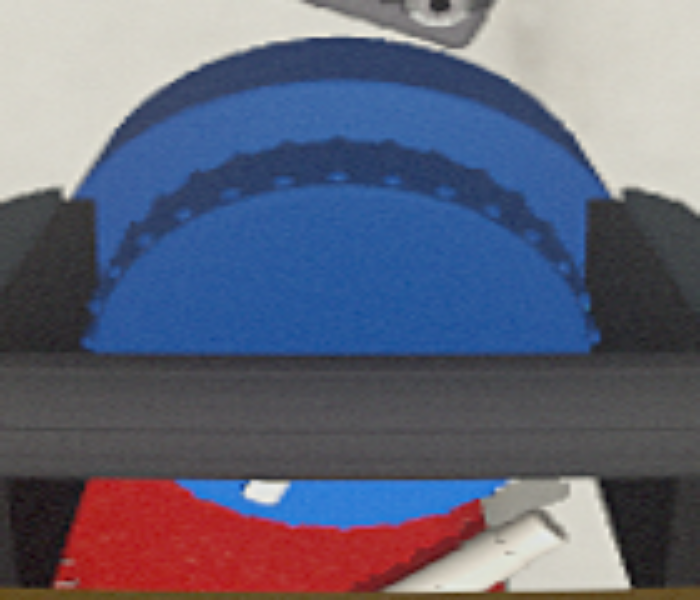

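```bash
python3 - <<'E'
from g import *
m=r.camera_model('wrist'); m['origin']=np.array([455.4570355,7.47901055,383.43351106]); m['attitude']=np.array([-2.41473800e-01,5.04441678e-04,1.46948579])
T=np.array([522.383,1.023])
for zt in (228,230,232):
  for u,v in ((302.4,335.7),(300.5,337.5)):
    P=atz('wrist',u,v,zt,m)[:2]; e=P-T; print(zt,P,np.hypot(*e),np.degrees(np.arctan2(e[1],e[0])))
  # knob rim lowest point at (318,344)
  print(' low',atz('wrist',250+335*.2,205+525*.2667,zt,m)[:2]-T, 'top edge',atz('wrist',250+340*.2,205+185*.2667,zt,m)[:2]-T)
E
```

```text
228 [539.25749021  -8.43212004] 19.342898301977904 -29.262796690436584
228 [540.14897896  -9.44326968] 20.619718943660967 -30.503132358834446
 low [22.64505764 -3.12495373] top edge [-22.24993617   1.91114303]
230 [538.1792098   -8.22738773] 18.305461406544527 -30.353583483907887
230 [539.05922755  -9.22552667] 19.57367784334603 -31.573181118457885
 low [21.49252597 -3.00167318] top edge [-22.82479326   1.96962292]
232 [537.10092939  -8.02265543] 17.2754544888029 -31.574929145088586
232 [537.96947615  -9.00778366] 18.535232925328895 -32.763584796258044
 low [20.3399943  -2.87839263] top edge [-23.39965036   2.02810281]
```

```bash
python3 - <<'E'
from g import *
m=r.camera_model('wrist'); m['origin']=np.array([455.4570355,7.47901055,383.43351106]); m['attitude']=np.array([-2.41473800e-01,5.04441678e-04,1.46948579])
d=np.load('w5d.npy'); C=cloud('wrist',d,m,(240,70,400,230)).reshape(-1,3)
e=C[:,:2]-[455.55,7.9]; rr=np.hypot(*e.T); a=(np.degrees(np.arctan2(e[:,1],e[:,0]))+28.9)%120
for lo in range(0,28,2):
    s=(rr>=lo)&(rr<lo+2); print(lo,round(np.median(C[s,2]),1),np.round(np.percentile(C[s,2],[10,90]),1))
for k in range(0,120,10):
    s=(rr>22.8)&(rr<26)&(a>=k)&(a<k+10); print(k,s.sum(),np.round(np.percentile(C[s,2],[20,50,80]),1))
E
```

```text
0 383.4 [ 49.2 383.4]
2 48.5 [47.5 49.2]
4 48.4 [47.4 49.1]
6 48.3 [47.6 49.3]
8 48.4 [47.6 49.3]
10 48.4 [47.5 49.4]
12 48.4 [47.4 49.3]
14 48.5 [47.4 49.5]
16 48.3 [47.4 49.3]
18 46.3 [44.7 48.2]
20 43.0 [41.3 44.5]
22 35.6 [31.1 39.5]
24 34.9 [30.5 39.5]
26 22.7 [21.  37.6]
0 43 [29.2 30.1 30.9]
10 47 [30.1 31.  31.7]
20 46 [31.2 31.8 32.4]
30 46 [31.8 32.5 33.5]
40 45 [33.  33.6 34.6]
50 48 [33.7 34.4 35.1]
60 43 [34.6 35.5 36.2]
70 49 [35.8 36.6 37.3]
80 43 [36.8 37.4 37.9]
90 44 [37.6 38.4 38.9]
100 48 [38.1 39.1 39.9]
110 45 [39.4 40.2 40.7]
```

Call:
carry_out:
  increments:
    - [[0,0,-0.001,0],[0,0,-0.001,-1.5],[0,0,-0.001,-3]]

```text
time_s: 14.65
tool_pos: [456.9, 7.5, 75.6]
tcp_rot: [3.138, -0.0, 1.524]
contact_force: [0.4, -0.8, 6.5]
finger_gap: 47.3
```

Call:
carry_out:
  increments:
    - [[0,0,0,-1.5],[0,0,0,-3]]

```text
time_s: 14.85
tool_pos: [455.5, 7.6, 74.4]
tcp_rot: [3.141, 0.0, 1.577]
contact_force: [-0.1, 0.1, -0.1]
finger_gap: 47.3
```

Call:
carry_out:
  increments:
    - [[0,0,0,-1.5],[0,0,0,-3]]

```text
time_s: 15.05
tool_pos: [455.1, 7.5, 74.1]
tcp_rot: [-3.141, 0.0, 1.63]
contact_force: [-0.1, -0.2, 0.4]
finger_gap: 47.4
```

```bash
python3 - <<'E'
from g import *
o=r.get_obs(); print({k:np.round(v,3).tolist() for k,v in o.items()})
E
```

```text
{'time_s': 15.05, 'joints': [-0.009, 0.28, 2.028, -0.0, 0.834, -1.638], 'joint_vel': [-0.001, 0.002, -0.002, -0.001, -0.001, -0.261], 'tau': [0.005, -33.557, -17.57, -0.031, 0.073, 0.217], 'tool_pos': [455.135, 7.513, 74.127], 'tcp_rot': [-3.141, 0.0, 1.63], 'contact_force': [-0.072, -0.224, 0.351], 'ft_torque': [0.121, -0.12, 0.024], 'finger_gap': 47.384}
```

Call:
carry_out:
  increments:
    - [[0,0,0.002,0],[0,0,0.004,0],[0,0,0.005,0],[0,0,0.005,0]]

```text
time_s: 15.45
tool_pos: [455.3, 7.5, 69.2]
tcp_rot: [-3.141, 0.0, 1.628]
contact_force: [0.2, -1.5, -0.4]
finger_gap: 46.9
```

Call:
carry_out:
  increments:
    - [[0,0,0.001,0],[0,0,0.002,0],[0,0,0.002,0]]

```text
time_s: 15.75
tool_pos: [455.4, 7.5, 67.3]
tcp_rot: [-3.141, 0.0, 1.628]
contact_force: [0.8, 0.3, -0.9]
finger_gap: 47.3
```

Call:
carry_out:
  increments:
    - [[0,0,0.001,0],[0,0,0.002,0]]

```text
time_s: 15.95
tool_pos: [456.0, 7.5, 66.1]
tcp_rot: [3.14, 0.0, 1.628]
contact_force: [-2.1, -0.2, 11.6]
finger_gap: 47.1
```

Seated on the thread entry (contact at TCP z about 66). Now turning clockwise gently in small steps, watching torque and height.

Call:
carry_out:
  increments:
    - [[0,0,-0.0002,4],[0,0,0.0002,8],[0,0,0.0006,12],[0,0,0.001,16]]

```text
time_s: 16.35
tool_pos: [456.2, 7.3, 65.0]
tcp_rot: [3.14, 0.0, 1.346]
contact_force: [-0.1, -0.7, 3.1]
finger_gap: 47.5
```

```bash
cat > s.py <<'E'
from h import *
o=r.get_obs(); print({k:np.round(o[k],2).tolist() for k in ('tool_pos','tcp_rot','contact_force','ft_torque','finger_gap','joints')},'tau6',o['tau'][5])
E
python3 s.py
```

```text
{'tool_pos': [456.25, 7.35, 64.96], 'tcp_rot': [3.14, 0.0, 1.35], 'contact_force': [-0.08, -0.68, 3.06], 'ft_torque': [-0.06, -0.16, 0.01], 'finger_gap': 47.55, 'joints': [-0.01, 0.29, 2.04, -0.0, 0.81, -1.35]} tau6 -0.5419369228184223
```

Call:
carry_out:
  increments:
    - [[0,0,0.0003,3],[0,0,0.0006,6],[0,0,0.0008,9]]

```text
time_s: 16.65
tool_pos: [456.3, 7.3, 64.1]
tcp_rot: [3.14, -0.0, 1.19]
contact_force: [1.0, -0.4, 2.5]
finger_gap: 47.1
```

```bash
python3 s.py
```

```text
{'tool_pos': [456.29, 7.28, 64.15], 'tcp_rot': [3.14, -0.0, 1.19], 'contact_force': [1.01, -0.37, 2.48], 'ft_torque': [-0.12, -0.14, 0.04], 'finger_gap': 47.1, 'joints': [-0.01, 0.29, 2.04, -0.0, 0.8, -1.2]} tau6 -0.4020625725388527
```

Call:
carry_out:
  increments:
    - [[0,0,0.0002,2],[0,0,0.0004,4],[0,0,0.0005,5]]

```text
time_s: 16.95
tool_pos: [456.2, 7.9, 64.0]
tcp_rot: [3.14, -0.001, 1.106]
contact_force: [1.1, 0.8, 4.2]
finger_gap: 47.0
```

```bash
python3 s.py
```

```text
{'tool_pos': [456.2, 7.87, 63.96], 'tcp_rot': [3.14, -0.0, 1.11], 'contact_force': [1.06, 0.77, 4.15], 'ft_torque': [0.49, -0.25, 0.76], 'finger_gap': 47.0, 'joints': [-0.01, 0.3, 2.04, 0.0, 0.8, -1.11]} tau6 0.7450922951102257
```

```bash
python3 - <<'E'
from g import *
p,_=snap('side','s2.png'); cv2.imwrite('pics/s2c.png',cv2.resize(p[180:280,275:408],(800,600),interpolation=2))
E
```

```text
(no output)
```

View pics/s2c.png

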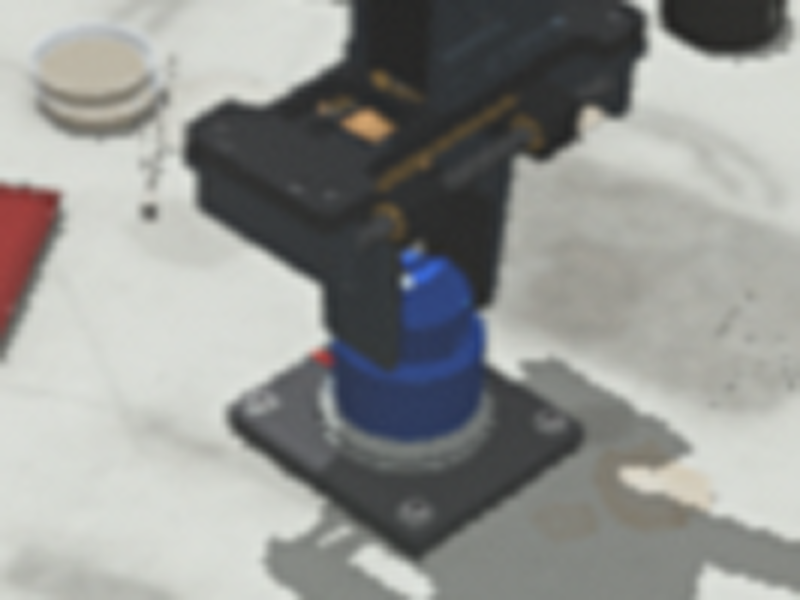

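The torque jumped from about 0.04 to 0.76 N·m, 20–21° past the red mark. The rim is still roughly 4 mm above the shoulder, so the cap has bound part-way. Backing it off.

Call:
carry_out:
  increments:
    - [[0,0,-0.0003,-4],[0,0,-0.0007,-8],[0,0,-0.0011,-12],[0,0,-0.0015,-16],[0,0,-0.0019,-20],[0,0,-0.0023,-24],[0,0,-0.0027,-28],[0,0,-0.003,-31],[0,0,-0.003,-31]]

```text
time_s: 17.9
tool_pos: [456.0, 7.6, 66.5]
tcp_rot: [3.14, 0.0, 1.645]
contact_force: [0.0, 1.0, 1.8]
finger_gap: 47.5
```

```bash
python3 s.py
```

```text
{'tool_pos': [455.98, 7.57, 66.53], 'tcp_rot': [3.14, 0.0, 1.65], 'contact_force': [0.01, 0.95, 1.81], 'ft_torque': [0.15, -0.13, 0.01], 'finger_gap': 47.46, 'joints': [-0.01, 0.29, 2.04, 0.0, 0.81, -1.65]} tau6 -0.21979001350700855
```

Call:
carry_out:
  increments:
    - [[0,0,-0.002,0],[0,0,-0.004,0]]

```text
time_s: 18.1
tool_pos: [455.2, 7.5, 70.1]
tcp_rot: [-3.141, 0.0, 1.645]
contact_force: [0.4, -0.3, -0.1]
finger_gap: 47.4
```

```bash
python3 s.py
```

```text
{'tool_pos': [455.21, 7.5, 70.06], 'tcp_rot': [-3.14, 0.0, 1.64], 'contact_force': [0.35, -0.31, -0.07], 'ft_torque': [0.12, -0.17, 0.02], 'finger_gap': 47.43, 'joints': [-0.01, 0.29, 2.03, -0.0, 0.82, -1.65]} tau6 0.004992177273379639
```

Call:
carry_out:
  increments:
    - [[0,0,-0.03,0],[0,0,-0.07,0],[0.03,0.0,-0.08,0],[0.07,0.01,-0.08,0],[0.11,0.015,-0.08,0],[0.15,0.02,-0.08,0],[0.19,0.025,-0.08,0],[0.23,0.03,-0.08,0],[0.27,0.035,-0.08,0],[0.3,0.04,-0.08,0]]

```text
time_s: 19.1
tool_pos: [472.6, 311.9, 149.9]
tcp_rot: [-3.141, -0.0, 1.646]
contact_force: [0.2, -1.0, -0.4]
finger_gap: 47.3
```

Call:
carry_out:
  increments:
    - [[0.03,0.004,0,0],[0.06,0.008,0,0],[0.08,0.012,0,0],[0.094,0.014,0,0],[0.094,0.014,0.0,0],[0.094,0.014,0,0]]

```text
time_s: 19.7
tool_pos: [479.7, 403.6, 149.8]
tcp_rot: [-3.141, 0.001, 1.645]
contact_force: [-0.5, -0.9, -0.3]
finger_gap: 47.2
```

```bash
python3 - <<'E'
exec(open('s.py').read())
from g import *
m=r.camera_model('wrist'); snap('wrist','w6.png'); snap('side','s3.png')
p,d=snap('top','t2.png'); np.save('t2d.npy',d); print(m['origin'],m['attitude'])
p=p.astype(int); s=((p[...,2]>p[...,1]+90)&(p[...,2]>p[...,0]+90)).astype(np.uint8)
n,L,st,ce=cv2.connectedComponentsWithStats(s)
for i in range(1,n):
    if st[i,4]>150: print(st[i],ce[i],atz('top',*ce[i],4))
E
```

```text
{'tool_pos': [479.7, 403.63, 149.76], 'tcp_rot': [-3.14, 0.0, 1.65], 'contact_force': [-0.47, -0.92, -0.31], 'ft_torque': [0.07, -0.1, 0.0], 'finger_gap': 47.23, 'joints': [0.68, 0.45, 1.53, -0.0, 1.16, -0.96]} tau6 0.0065973514574579895
[412.68288255 398.46796946 319.97161509] [-0.24076527  0.00171005  1.64608308]
[ 323  148   38   50 1382] [341.41534009 172.16497829] [711.76657573 -28.54260349   4.        ]
[146 166  22  24 231] [156.75757576 176.77922078] [700.65024428 527.02198337   4.        ]
[184 232  32  39 566] [203.51413428 253.69787986] [468.56203285 381.69460431   4.        ]
```

View pics/s3.png

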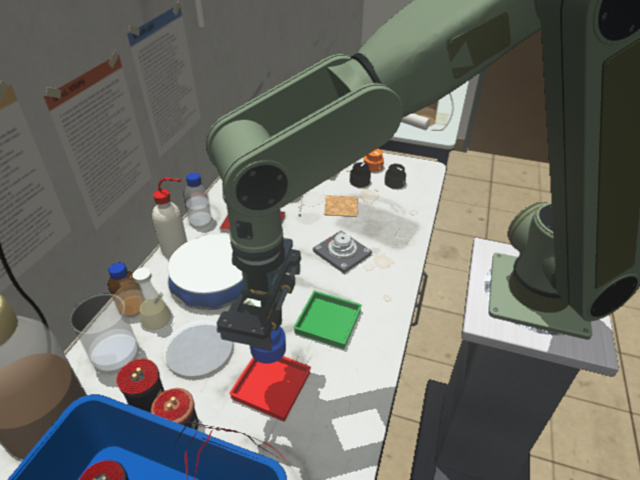

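View pics/w6.png

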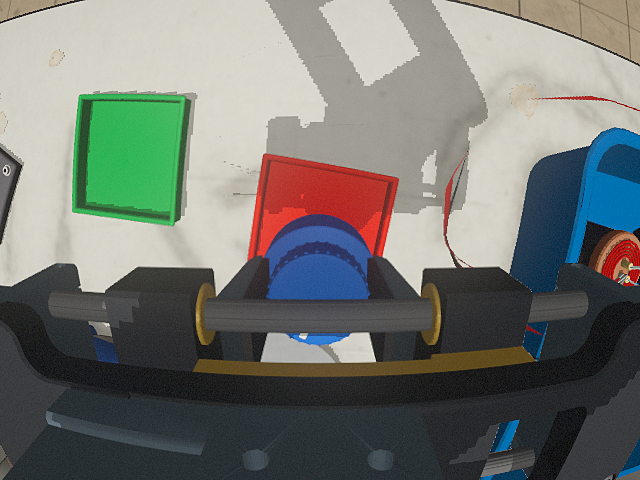

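```bash
python3 - <<'E'
from g import *
p=cv2.imread('pics/top0.png').astype(int); s=((p[...,2]>p[...,1]+90)&(p[...,2]>p[...,0]+90)).astype(np.uint8)
n,L,st,ce=cv2.connectedComponentsWithStats(s)
for i in range(1,n):
    if st[i,4]>600: print(st[i],ce[i],atz('top',*ce[i],12),cv2.minAreaRect(np.argwhere(L==i)[:,::-1].astype(np.float32)))
m=r.camera_model('wrist')
a=atz('wrist',264,155,20,m);b=atz('wrist',398,178,20,m); print(a,b,np.linalg.norm(a-b))
e=(b-a)/np.linalg.norm(b-a); nrm=np.array([-e[1],e[0],0]); nrm*=np.sign(nrm[0]); print((a+b)/2+55*nrm)
E
```

```text
[ 323  148   38   50 1366] [341.37628111 172.19253294] [709.9381269  -28.29944183  12.        ] ((341.4356689453125, 172.35643005371094), (47.363773345947266, 33.63225555419922), 84.2894058227539)
[ 173  230   43   41 1417] [194.29710656 249.84968243] [479.6002942  407.12765399  12.        ] ((193.85159301757812, 249.72442626953125), (38.44587326049805, 38.355621337890625), 6.911227226257324)
[419.7696553  354.71550989  20.        ] [429.94430583 464.87613047  20.        ] 110.62949805217774
[479.62387581 404.73744254  20.        ]
```

Call:
carry_out:
  increments:
    - [[0.002,0,0.02,0],[0.002,0,0.05,0],[0.002,0,0.08,0],[0.002,0,0.095,0],[0.002,0,0.102,0],[0.002,0,0.106,0],[0.002,0,0.106,0]]

```text
time_s: 20.55
tool_pos: [480.2, 406.3, 44.5]
tcp_rot: [3.141, -0.0, 1.645]
contact_force: [-0.2, -0.0, -1.1]
finger_gap: 47.1
```

Call:
carry_out:
  increments:
    - [[0,0,0.001,0],[0,0,0.001,0]]

```text
time_s: 20.75
tool_pos: [480.2, 406.7, 44.0]
tcp_rot: [3.14, -0.001, 1.645]
contact_force: [0.4, -0.1, -0.3]
finger_gap: 47.4
```

Call:
carry_out:
  increments:
    - [[0,0,0.001,0],[0,0,0.001,0]]

```text
time_s: 20.95
tool_pos: [479.9, 406.5, 42.4]
tcp_rot: [3.141, -0.0, 1.645]
contact_force: [-0.7, -0.2, -0.8]
finger_gap: 47.4
```

Call:
carry_out:
  increments:
    - [[0,0,0.0007,0],[0,0,0.0007,0]]

```text
time_s: 21.15
tool_pos: [479.9, 406.6, 41.9]
tcp_rot: [3.141, -0.0, 1.645]
contact_force: [-0.6, -1.0, 2.8]
finger_gap: 47.2
```

Call:
carry_out:
  increments:
    - [[0,0,0.0005,0],[0,0,0.0005,0]]

```text
time_s: 21.35
tool_pos: [479.9, 406.6, 41.8]
tcp_rot: [3.141, -0.0, 1.645]
contact_force: [-1.5, 0.0, 5.3]
finger_gap: 46.9
```

On the tray floor. Open and retreat straight up.

Call:
carry_out:
  increments:
    - [[0,0,0,0],[0,0,0,0],[0,0,0,0],[0,0,0,0],[0,0,-0.02,0],[0,0,-0.06,0],[0,0,-0.1,0],[0,0,-0.14,0],[0,0.03,-0.16,0],[0,0.067,-0.17,0]]
  jaw: 0.07

```text
time_s: 22.35
tool_pos: [547.2, 412.4, 214.9]
tcp_rot: [3.137, -0.003, 1.647]
contact_force: [0.3, 0.4, -1.4]
finger_gap: 70.0
```

Call:
carry_out:
  increments:
    - [[0,0,0,0],[0,0,0,0],[0,0,0,0]]

```text
time_s: 22.65
tool_pos: [545.4, 411.1, 209.8]
tcp_rot: [-3.139, 0.001, 1.646]
contact_force: [-0.2, 0.3, 0.3]
finger_gap: 70.2
```

```bash
python3 - <<'E'
exec(open('s.py').read())
snap('wrist','w7.png'); snap('side','s4.png')
E
```

```text
{'tool_pos': [545.42, 411.11, 209.8], 'tcp_rot': [-3.14, 0.0, 1.65], 'contact_force': [-0.15, 0.33, 0.27], 'ft_torque': [0.1, -0.15, 0.01], 'finger_gap': 70.17, 'joints': [0.63, 0.5, 1.29, 0.0, 1.36, -1.02]} tau6 0.0007646725134691224
```

View pics/w7.png

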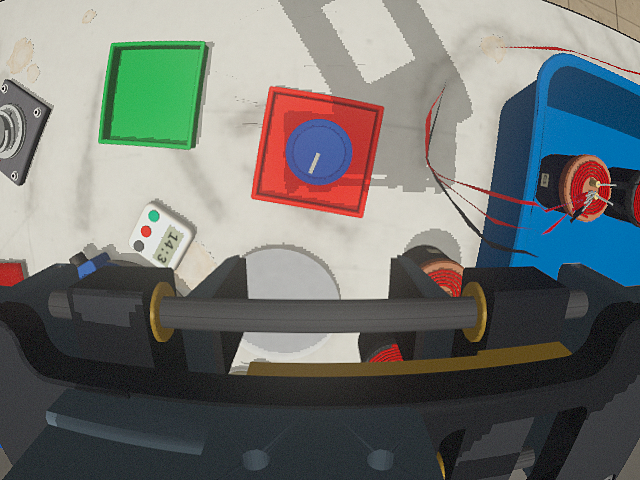

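View pics/s4.png

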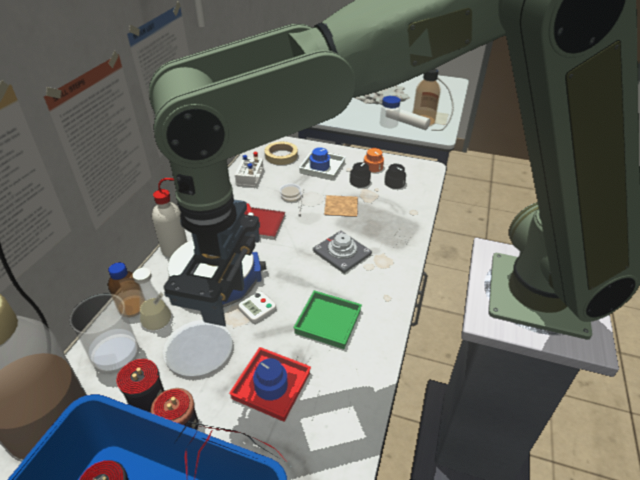

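The cap stands centred in the red tray (wrist view 318,153; side view 270,378). The other cap is still in the white tray (side 320,158), and the arm is clear.

```bash
python3 -c "
from bench import r
print(r.sign_off(), r.get_obs()['time_s'])"
```

```text
the job is handed in; nothing more can be done
the job is handed in; nothing more can be done
```

The cap from the cork mat bound part-way on the gauge, so I backed it off and stood it in the red tray. I handed the job in at about 23 s of the 67 s allowed.

- **The test:** the cap turned clockwise freely for about 20–21° past the red mark. The torque then jumped from about 0.04 to 0.76 N·m with the rim about 4 mm above the shoulder. That matches the bad cap as described, so I stopped there and unscrewed it.
- **Last checks:** the wrist and side pictures show the cap upright in the middle of the red tray, with the other cap still in the white tray. The arm was clear and read no contact force.
- **First grip disturbed the cap:** I gripped low enough for the fingertips to rub the skirt, and while turning open they dragged the cap round about 46° and roughly 2–3 mm sideways on the mat. I measured it again and re-gripped it higher.
- **Rough start on the gauge:** with the white line on the red mark as I measured it, the lugs landed on the ends of the threads at 16 N. Turning about 5° counter-clockwise let the cap drop in. Contact while seating it reached 16.5 N and while turning it about 4 N.

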